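# Tip the nuts off the bracket and hold it against the sprung stop

### The job

Lift the aluminium bracket by its upright web with the three loose nuts still on it, and tip it over the yellow bin, keeping it tipped until all three nuts have slid off into the bin. Then lay the bracket flat on the fixture's grey bed and push an edge parallel to its web squarely and centrally against the orange spring stop until the pointer is well inside the green band, never ramming the stop to the end of its travel. Be my third hand while I bolt it on: finish while still holding it pressed there with that steady force, and leave the other things on the bench where they are.

Things in the scene. Friction and masses are not known exactly. Their poses are not given: they have to be found in the camera images.
- bracket: Loose aluminium inverted-T bracket, 0.3 kg. Base plate 120 (x) x 100 (y) x 6 mm; across its middle stands a web 8 mm thick (x), 70 mm long (y), top 70 mm above the underside: take it from above, fingers closing along x. Origin: centre of underside, z up. Starts flat on the bench, x within 0.4 rad of world +x. The nuts lie on its -x half (robot's side); two dark holes mark the +x half.
- nut0: Loose brass hex nut, 24 mm across flats, 13 mm high, 34 g, lying flat on the bracket's base plate, 24 to 40 mm to the -x side of the web. Origin: centre of its underside. On the plate it begins to slide at a tilt of 25 to 34 degrees; 45 degrees or more slides it off surely.
- nut1: Second such nut, the middle one of the row.
- nut2: Third such nut; the row runs along the bracket's own y with 31 mm between centres.
- bin: Fixed open yellow plastic bin, 150 (own x) x 180 (own y) x 60 mm high, walls 4 mm, floor 4 mm thick. Origin: centre of its underside; x and y along its sides; z up.
- fixture: Fixed fixture. Grey flat bed 260 (x) x 150 (y) mm, top 12 mm above the bench. Origin: centre of underside, z up, x towards the stop, within 0.3 rad of world +x. An orange sprung stop stands across the bed, 110 mm wide, top 45 mm above the bench, its face at x = +45 mm at rest; the bed before it is free. Behind it a fixed blue block (x 88 to 130 mm, 45 mm high) bears the gauge bands.
- stop_face (a point): Middle of the orange stop's face, 3 mm above the bed's top (half the height of the bracket's base plate lying on the bed); moves with the stop. Axes as fixture.
- stop (a joint): How far the stop is pushed back along the fixture's +x, m: 0 at rest, 0.028 at the end of travel. Spring 700 N/m, no preload (0.014 = 10 N); springs back when released. A black pointer on the stop lies over the middle of the blue block's top; its tip is in the white band below 0.008, the green band from 0.008 to 0.020, the red band beyond.
- wrench: Bystander: steel wrench lying flat at the far left. Origin: its middle.
- oil_bottle: Bystander: red bottle, 60 mm across, 180 mm tall, upright. Origin: centre of its underside.
- spray_can: Bystander: blue and yellow can, 60 mm across, 160 mm tall, upright. Origin: centre of its underside.
- screwdriver: Bystander: screwdriver lying to the right of the fixture. Origin: its middle.
- bearing: Bystander: steel bearing ring, 62 mm across, 16 mm high, lying flat. Origin: centre of its underside.
- grease_jar: Bystander: green jar with a black lid, 70 mm across, 70 mm tall, upright. Origin: centre of its underside.
There are look-alikes about, which are no part of the job. Of the things like the bracket, leave any that is blue; of the rest the larger one is meant.

How it is judged:
On the way, in this order (a step that is already met when the one before it is completed fails the run):
1. the bracket is lifted more than 50 mm with all three nuts on it (height (world z) of bracket above 0.05 m and x of nut0 in the frame of bracket between -0.062 and 0.062 m and y of nut0 in the frame of bracket between -0.052 and 0.052 m and z of nut0 in the frame of bracket between -0.005 and 0.03 m and x of nut1 in the frame of bracket between -0.062 and 0.062 m and y of nut1 in the frame of bracket between -0.052 and 0.052 m and z of nut1 in the frame of bracket between -0.005 and 0.03 m and x of nut2 in the frame of bracket between -0.062 and 0.062 m and y of nut2 in the frame of bracket between -0.052 and 0.052 m and z of nut2 in the frame of bracket between -0.005 and 0.03 m), for 0.2 s.
2. all three nuts are in the bin while the bracket is still tipped (more than 20 degrees) (x of nut0 in the frame of bin between -0.075 and 0.075 m and y of nut0 in the frame of bin between -0.09 and 0.09 m and z of nut0 in the frame of bin between -0.005 and 0.055 m and x of nut1 in the frame of bin between -0.075 and 0.075 m and y of nut1 in the frame of bin between -0.09 and 0.09 m and z of nut1 in the frame of bin between -0.005 and 0.055 m and x of nut2 in the frame of bin between -0.075 and 0.075 m and y of nut2 in the frame of bin between -0.09 and 0.09 m and z of nut2 in the frame of bin between -0.005 and 0.055 m and angle between bracket's own z axis and vertical above 0.35 rad), for 0.1 s.
At the end, for the whole second after the job is handed in: All three nuts lie in the bin, and the fingers are holding the bracket (over 3 N) flat on the fixture's bed (within 4 degrees), square to the stop (within 4 degrees), centred on it within 12 mm, pressed at rest against it with 5 to 15 N, the stop pushed back 8 to 20 mm (pointer in the green band) (x of nut0 in the frame of bin between -0.075 and 0.075 m and y of nut0 in the frame of bin between -0.09 and 0.09 m and z of nut0 in the frame of bin between -0.005 and 0.055 m and x of nut1 in the frame of bin between -0.075 and 0.075 m and y of nut1 in the frame of bin between -0.09 and 0.09 m and z of nut1 in the frame of bin between -0.005 and 0.055 m and x of nut2 in the frame of bin between -0.075 and 0.075 m and y of nut2 in the frame of bin between -0.09 and 0.09 m and z of nut2 in the frame of bin between -0.005 and 0.055 m and value of joint stop between 0.008 and 0.02 m and contact force between bracket and stop between 5 and 15 N and angle between bracket's own z axis and vertical below 0.07 rad and z of bracket in the frame of fixture between 0.009 and 0.016 m and angle between the x axis of bracket and the x axis of fixture, either way round below 0.07 rad and y of bracket in the frame of fixture between -0.012 and 0.012 m and contact force between the fingers and bracket above 3 N and linear speed of bracket below 0.01 m/s); the arm keeps its last pose, push and grip.
It fails at once if the stop is rammed back to the end of its travel (over 26 mm) (value of joint stop above 0.026 m).
It fails at once if one of the bystanders is knocked away (over 25 mm) (distance of any of wrench, oil_bottle, spray_can, screwdriver, bearing, grease_jar from where it was at the start of the episode above 0.025 m).
It also fails if it takes over 58 s, if anything falls off the work surface, if the arm or the gripper's body presses on something with over 40 N, if the wrist force passes 120 N, or if a joint passes its speed limit or range.

### The arm

A 6-joint arm with a two-finger parallel gripper is mounted at the origin on the work surface. World frame = base frame: x ahead of the robot, y to its left, z up, the work surface at z = 0. Lengths are in m, angles in rad, forces in N, time in s.
With the tool pointing down it reaches from about 0.25 to 0.775 m from the base axis. Payload 4 kg.
Tool frame: the origin (TCP) lies at the very end of the fingers, on their centre line; the grasp point (between the pads) lies 19 mm behind it (r.hold_point_z is the distance from the TCP to the grasp point, in m); z points along the fingers, y is the line along which they close (so a half turn about z gives the same grasp; the last joint's range is limited). The gripper opens to 94 mm and grips with 3 to 60 N. Pads are 16 mm wide; open, the fingers measure 119 mm over their backs; the gripper's body (75 mm by 177 mm) begins 78 mm behind the grasp point.
Start: joints at [1.017, 0.087, 1.371, -0, 1.684, -0.103], TCP at [0.24, 0.495, 0.206] pointing down, gripper open.
Joint ranges: [-3.1, 3.1], [-0.76, 2.03], [0.27, 2.55], [-1.08, 4.22], [0.17, 2.65], [-2.57, 2.57]. Speed limits (rad/s): [2.79, 2.79, 3.14, 3.14, 3.14, 3.14].

### API

Orientations are given as a unit quaternion [x, y, z, w].
In Python, from cell import telemetry, vision, order, r gives the robot as it stands.
- The arm moves only by the tool arm_command, never from a script. Its argument "deltas" is a list of rows, each a list of 7 numbers: the turn, a rotation vector about the tool's x, y, z in degrees, then the shift along the tool's x, y, z in units of 25 mm (1.0 is 25 mm), then the opening, from 0 (shut) to 1 (fully open). In form: [[rx, ry, rz, dx, dy, dz, fingers], ...]. A call has 1 to 12 rows; each row is the pose to reach, as a shift and turn from the pose commanded when the call began, along the tool's axes at that moment; what a row does not reach only later rows make up. A row lasts 1/12 s, in which the tool goes at most 41.7 mm and 7.16 degrees, less where a joint would pass 70% of its speed; a pose out of reach is approached as far as the arm can. A call with a gripper value outside its range is refused whole. The fingers move at their own pace and stop on an object; "squeeze" is the grip in N (left out, the last holds). Time passes only in rows, so rows that repeat a pose let the fingers close. It gives the time, the measured TCP pose, the force, the opening and the grip force at its end, in the units of the state.
- telemetry.sense(): the state, without advancing time (a new reading comes with each control period).
- vision.snapshot(name): name is "side" or "top"; returns a dict with "image" (384x512x3 uint8, blue, green, red), "range_z" (384x512 float32, m along the optical axis (not along the pixel's ray), 0 where there is no reading), "intrinsics" (3x3 intrinsics, pixels), "pose" (4x4, takes a point from camera to world coordinates). Camera axes: x right, y up, looking along -z (the intrinsics and any distortion apply to the point x, -y, -z); pixel columns grow to the right and rows downward; lengths in m; the calibration is good to about 2 mm. A picture is of the moment at which its call begins.
- order.hand_in(): hands the job in; it is judged then, once.
Trained networks look in a picture, given as the dict that the camera call returned (one of the last four; its "shot" number tells which), for a name from the list of things; names that differ only in an ending like _2 or _b are one class to them, and where a whole thing is asked for, a point or a joint stands for the part that bears it (a point fixed in the world has none). Each returns a list of dicts, best first, with "score" (0 to 1); they miss things now and then, are a little off and sometimes report something else, mostly with a low value. They report only what shows in the picture. A call takes as long as a camera call. They do not tell look-alikes from the thing itself.
- vision.boxes_of(picture, thing): "box" ([left, top, right, bottom] in pixels, round what is visible of it).
- vision.spot_point(picture, thing): "xy" ([column, row] in pixels: a listed point, or the origin of a listed thing).
The state is a dict: "clock": time; "joints": joint angles; "qd": joint speeds; "joint_efforts": joint torques, N m; "eef_pos": TCP position; "orientation": TCP orientation; "contact_force": force on the tool from outside, world axes, zero at the start; "moment": the same for the moment, N m; "gripper_width": finger opening in m; "gripper_force": force on a finger pad.
Only numpy, scipy, OpenCV 4.12 (cv2) and the standard library are available. Lean on these libraries where they do the work, as an engineer would, in place of code of your own. Each camera call takes 0.05 s, during which the arm holds its last target. There are 200 camera calls.

## Working session

There is one attempt and no reset: what is moved stays moved. The work goes in short steps, Python scripts to look and compute and a tool call to move; the robot and the scene stay as the last step left them, time stands still between calls to the robot, and variables do not carry over. Pictures are saved under pics/ and viewed, at most 10 in all, crops included, and the job is handed in when it is done.

Besides the shell and the picture viewer there is one more tool, called as name(argument=value, ...) on one line, values as JSON. arm_command: Moves the arm, as the interface text tells. Its arguments: {"type":"object","properties":{"deltas":{"type":"array"},"squeeze":{"type":"number"}},"required":["deltas"]}

```bash
ls; mkdir -p pics; cat > h.py <<'E'
import numpy as np, cv2
from cell import telemetry, vision, order, r
from scipy.spatial.transform import Rotation as R
def world(p,u,v,z=None):
    K=p["intrinsics"];T=p["pose"];d=p["range_z"][int(round(v)),int(round(u))]
    ray=np.array([(u-K[0,2])/K[0,0],-(v-K[1,2])/K[1,1],-1.])
    if z is not None:
        w=T[:3,:3]@ray; d=(z-T[2,3])/w[2]
    return T[:3,:3]@(ray*d)+T[:3,3]
def cloud(p):
    K=p["intrinsics"];T=p["pose"];d=p["range_z"]
    v,u=np.mgrid[:d.shape[0],:d.shape[1]]
    P=np.stack([(u-K[0,2])/K[0,0]*d,-(v-K[1,2])/K[1,1]*d,-d],-1)@T[:3,:3].T+T[:3,3]
    P[d==0]=np.nan
    return P
E
python3 - <<'E'
from h import *
np.set_printoptions(precision=4,suppress=True)
for n in("top","side"):
    p=vision.snapshot(n); cv2.imwrite(f"pics/{n}0.png",p["image"]); print(n,p["pose"],p["intrinsics"])
    np.save(f"{n}0.npy",cloud(p))
    for t in ["bracket","nut0","bin","fixture","stop_face","wrench","oil_bottle","spray_can","screwdriver","bearing","grease_jar"]:
        for d in vision.spot_point(p,t)[:5]:
            print(t,round(d["score"],2),np.round(d["xy"],1),world(p,*d["xy"]))
print(telemetry.sense())
E
```

```text
pics
top [[-0.021   0.9951 -0.0971  0.3274]
 [-0.9995 -0.0231 -0.0207 -0.0119]
 [-0.0228  0.0966  0.9951  1.2802]
 [ 0.      0.      0.      1.    ]] [[385.4478   0.     257.4448]
 [  0.     385.4478 191.2994]
 [  0.       0.       1.    ]]
bracket 0.94 [168.3 282.8] [0.1637 0.3018 0.0457]
bracket 0.91 [185.6 178.8] [0.4903 0.2403 0.0728]
bracket 0.85 [179.3 228.7] [0.3333 0.2657 0.0502]
nut0 0.61 [175.1 183.6] [0.4825 0.2867 0.0179]
nut0 0.54 [191.1 194.4] [0.4455 0.2338 0.0169]
nut0 0.51 [184.  190.8] [0.4583 0.2582 0.0132]
bin 0.77 [262.1 179.2] [ 0.4923 -0.0017  0.0024]
fixture 0.64 [347.5 186.2] [ 0.4614 -0.2829  0.0097]
stop_face 0.56 [344.2 172.6] [ 0.5074 -0.2747  0.0062]
wrench 0.52 [126.4 176.7] [0.5111 0.4536 0.0071]
oil_bottle 0.94 [259.9 111.3] [ 0.6912 -0.0004  0.1112]
oil_bottle 0.51 [133.8 128.8] [0.6606 0.4123 0.0589]
spray_can 0.68 [133.5 127.9] [0.6606 0.4095 0.0698]
screwdriver 0.64 [400.6 184.4] [ 0.462  -0.4527  0.0216]
bearing 0.56 [210.1 115.4] [0.7154 0.1705 0.0029]
grease_jar 0.95 [400.1 137. ] [ 0.6076 -0.4422  0.0716]
grease_jar 0.7 [402.7 182. ] [ 0.4691 
[... 870 characters left out ...]
2.8 232.4] [0.6995 0.1907 0.0151]
screwdriver 0.6 [284.2 120.5] [ 0.4575 -0.4549  0.0124]
bearing 0.77 [163.3 228.3] [ 0.7115  0.1616 -0.0009]
grease_jar 0.95 [239.1 118.7] [ 0.6284 -0.4307  0.0137]
{'clock': 1.2, 'joints': array([ 1.0169,  0.0872,  1.3707,  0.    ,  1.6836, -0.1031]), 'qd': array([ 0.    ,  0.0012, -0.0012, -0.0018,  0.0007,  0.0004]), 'joint_efforts': array([ -0.0001, -34.0056, -30.2591,   0.0719,   0.024 ,  -0.    ]), 'eef_pos': array([0.2396, 0.4951, 0.2055]), 'orientation': array([0.2235, 0.9747, 0.0001, 0.    ]), 'contact_force': array([-0.3133, -0.4018, -0.0647]), 'moment': array([-0.0116, -0.0252,  0.0755]), 'gripper_force': 0.0, 'gripper_width': 0.09369571834601603}
```

View pics/top0.png

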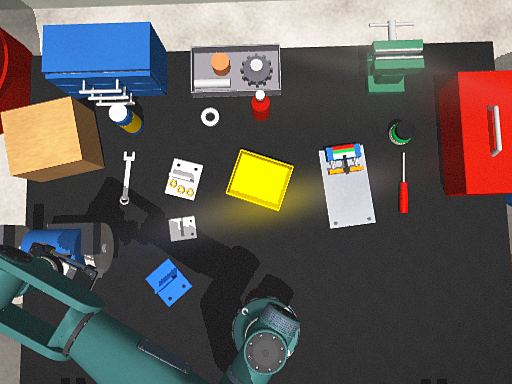

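View pics/side0.png

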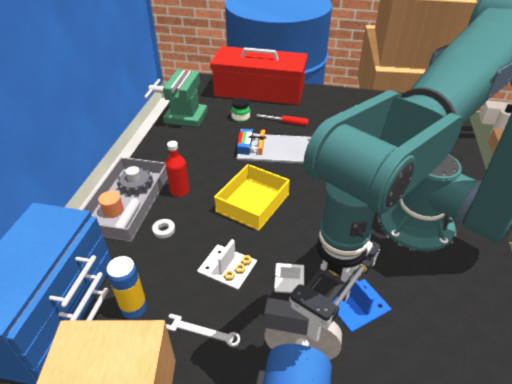

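The top picture shows three bracket-like things: grey with nuts at (183,178), a small grey one at (182,228) and a blue one at (168,283). By the description, the large grey one with nuts is meant. The bin is at (262,180) and the fixture bed at (347,186). The side picture agrees, with the bracket at (228,265). I'll fit the poses now and check the choice in a crop.

```bash
cat > m.py <<'E'
from h import *
np.set_printoptions(precision=4,suppress=True)
def rect(P,m):
    q=P[m][:,:2].astype(np.float32)*1000; (c,s,a)=cv2.minAreaRect(q); print("  n",len(q),"c",np.round(c,1),"size",np.round(s,1),"ang",round(a,1),"med",np.median(q,0),"z",np.median(P[m][:,2])); return c
def near(P,x,y,rad): return np.hypot(P[...,0]-x,P[...,1]-y)<rad
if __name__=="__main__":
  for n in("top","side"):
    P=np.load(n+"0.npy"); I=cv2.imread(f"pics/{n}0.png"); hsv=cv2.cvtColor(I,cv2.COLOR_BGR2HSV)
    z=P[...,2]; V=hsv[...,2];S=hsv[...,1];H=hsv[...,0]
    print(n)
    b=near(P,.49,.26,.1)
    print(" web"); rect(P,b&(z>.05)&(z<.08))
    print(" plate"); rect(P,b&(z>-.005)&(z<.012)&(V>110)&(S<60))
    print(" nuts"); rect(P,b&(S>90)&(z>.008)&(H>12)&(H<32))
    y=(H>22)&(H<35)&(S>180)&near(P,.49,0,.17)
    print(" bin rim"); rect(P,y&(z>.052)&(z<.07))
    f=near(P,.46,-.27,.18)
    print(" bed"); rect(P,f&(z>.004)&(z<.02)&(S<60)&(V>110))
    print(" orange"); rect(P,f&(z>.035)&(z<.055)&(H<20)&(S>150))
    print(" blue"); rect(P,f&(z>.035)&(z<.055)&(H>95)&(H<130)&(S>130))
  I=cv2.imread("pics/top0.png")
  a=cv2.resize(I[140:310,130:220],None,fx=4,fy=3.5,interpolation=2); c=cv2.resize(I[130:240,305:385],None,fx=5,fy=5.4,interpolation=2)
  cv2.imwrite("pics/crop1.png",np.hstack([a[:594],c[:594]]))
E
python3 m.py
```

```text
top
 web
  n 68 c [498.3 260.5] size [70.   7.9] ang 74.0 med [497.0159 259.2104] z 0.06985594479447033
 plate
  n 874 c [501.3 263.1] size [106.9 124.7] ang 75.0 med [508.4198 257.9619] z 0.006209543908859971
 nuts
  n 98 c [465.9 269. ] size [88.8 28.1] ang 62.3 med [464.0419 269.4634] z 0.01892276663307091
 bin rim
  n 273 c [484.7   7.4] size [180.1 150.3] ang 70.2 med [493.0761   6.3065] z 0.06016570733079529
 bed
  n 2827 c [ 462.3 -278.8] size [260.  150.9] ang 6.3 med [ 433.8766 -280.7215] z 0.012370302220090723
 orange
  n 96 c [ 548.6 -264.4] size [ 86.3 102. ] ang 6.7 med [ 582.6567 -261.702 ] z 0.0457085261097262
 blue
  n 167 c [ 569.3 -266.8] size [ 42.1 110.6] ang 6.8 med [ 567.1987 -245.6237] z 0.045253921967719934
side
 web
  n 170 c [497.2 260.9] size [71.3 10.5] ang 74.2 med [496.8698 264.4751] z 0.06722764216986166
 plate
  n 1035 c [494.9 241.3] size [142.3 129.3] ang 74.6 med [506.1998 271.8681] z 0.0068384605881137706
 nuts
  n 205 c [463.6 270.5] size [88.9 30.1] ang 63.2 med [460.4066 270.1235] z 0.018371828145677727
 bin rim
  n 497 c [482.3   6.6] size [189.2 152.4] ang 70.2 med [484.5962  15.9034] z 0.05888639487408054
 bed
  n 1393 c [ 465.2 -283.9] size [247.  171.7] ang 5.6 med [ 444.5039 -268.0966] z 0.013685597702685848
 orange
  n 56 c [ 546.6 -267.7] size [ 84.9 107.8] ang 6.1 med [ 576.6409 -262.4953] z 0.046372891588632836
 blue
  n 86 c [ 567.  -264.8] size [ 40.  116.4] ang 6.9 med [ 566.426  -219.2288] z 0.045407416952126634
```

View pics/crop1.png

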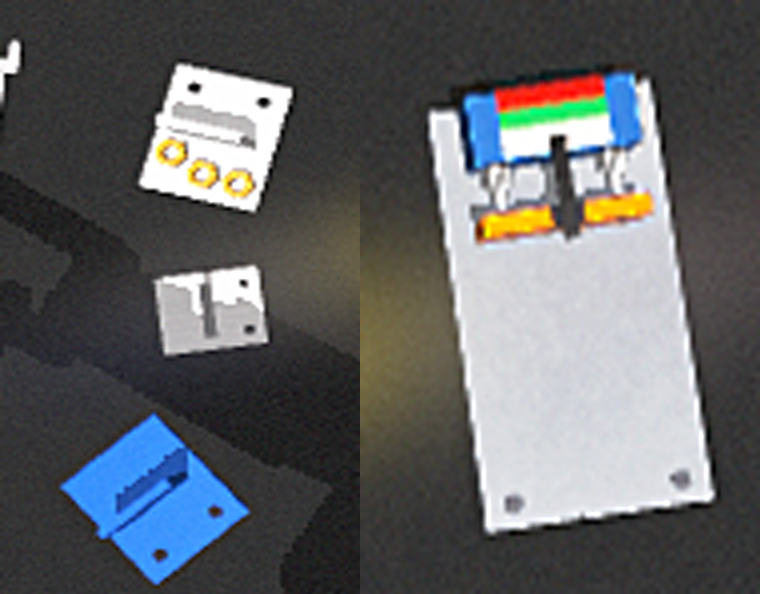

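The crop confirms it: the large unpainted bracket at crop (215,140) has the three nuts, and the small grey and blue ones are look-alikes. Fitted poses:

| Thing | Position (m) | Yaw |
|---|---|---|
| Bracket | (0.498, 0.261) | -16° |
| Bin | (0.484, 0.007) | -20° |
| Fixture | (0.462, -0.279) | +6.5° |

The fitted sizes match the given ones.

```bash
cat > d.py <<'E'
from h import *
np.set_printoptions(precision=3,suppress=True)
# target: TCP pos, yaw of "bracket x" (deg), tilt (deg, -x side down), tool y = flip*bracket x
def target(yaw,tilt,flip=1):
    B=R.from_euler("z",yaw,degrees=True)*R.from_euler("y",-tilt,degrees=True)
    y=np.array([0,flip,0]); 
    # tool in bracket frame: z=-z, y=flip*x, x=y cross z
    Z=np.array([0,0,-1.]);Y=np.array([flip,0,0.]);X=np.cross(Y,Z)
    return B*R.from_matrix(np.c_[X,Y,Z])
def delta(pos,Rt,s=None):
    s=s or telemetry.sense(); R0=R.from_quat(s["orientation"])
    return np.r_[(R0.inv()*Rt).as_rotvec(degrees=True),R0.inv().apply(np.array(pos)-s["eef_pos"])/.025]
def st():
    s=telemetry.sense(); print({k:np.round(s[k],4) for k in s if k not in("qd","joint_efforts")}); return s
E
python3 - <<'E'
from d import *
s=st(); print(R.from_quat(s["orientation"]).as_matrix())
for f in (1,-1): print(f,delta([.498,.2607,.15],target(-16,0,f)))
E
```

```text
{'clock': np.float64(1.2), 'joints': array([ 1.017,  0.087,  1.371,  0.   ,  1.684, -0.103]), 'eef_pos': array([0.24 , 0.495, 0.205]), 'orientation': array([0.224, 0.975, 0.   , 0.   ]), 'contact_force': array([-0.313, -0.402, -0.065]), 'moment': array([-0.012, -0.025,  0.075]), 'gripper_force': np.float64(0.0), 'gripper_width': np.float64(0.0937)}
[[-0.9    0.436  0.   ]
 [ 0.436  0.9    0.   ]
 [ 0.     0.    -1.   ]]
1 [  0.005  -0.005  80.172 -13.387  -3.936   2.22 ]
-1 [  0.005   0.005 -99.828 -13.387  -3.936   2.22 ]
```

arm_command(deltas=[[0, 0, 6, -0.8, -0.3, 0.1, 1], [0, 0, 13, -2, -0.6, 0.3, 1], [0, 0, 20, -3.2, -0.9, 0.5, 1], [0, 0, 27, -4.5, -1.3, 0.7, 1], [0, 0, 34, -5.8, -1.7, 0.9, 1], [0, 0, 41, -7.1, -2.1, 1.1, 1], [0, 0, 48, -8.4, -2.5, 1.3, 1], [0, 0, 55, -9.7, -2.9, 1.5, 1], [0, 0, 62, -11, -3.3, 1.7, 1], [0, 0, 69, -12.2, -3.6, 1.9, 1], [0, 0, 76, -13, -3.8, 2.1, 1], [0, 0, 80.2, -13.4, -3.9, 2.2, 1]], squeeze=40)

```text
clock: 2.2
eef_pos: [0.5005, 0.2589, 0.1496]
orientation: [0.801, 0.598, -0.0, 0.0]
contact_force: [-0.3, -0.7, 0.2]
gripper_width: 0.0944
gripper_force: 0.0
```

```bash
python3 - <<'E'
from d import *
from m import rect,near
s=st()
for n in("top","side"):
    p=vision.snapshot(n);P=cloud(p);cv2.imwrite(f"pics/{n}1.png",p["image"])
    b=near(P,.498,.26,.06)&(P[...,2]>.05)&(P[...,2]<.08)
    if b.sum()>3: rect(P,b)
print(delta([.498,.2607,.032],target(-16,0)))
E
```

```text
{'clock': np.float64(2.2), 'joints': array([ 0.3774,  0.135 ,  1.429 , -0.0009,  1.5783,  0.6656]), 'eef_pos': array([0.5005, 0.2589, 0.1496]), 'orientation': array([ 0.8013,  0.5982, -0.0005,  0.0003]), 'contact_force': array([-0.3138, -0.6594,  0.1727]), 'moment': array([-0.0565,  0.0923, -0.0659]), 'gripper_force': np.float64(0.0), 'gripper_width': np.float64(0.0944)}
  n 40 c [494.6 246.9] size [41.7  7.7] ang 74.1 med [493.2715 244.449 ] z 0.06946896954672355
  n 165 c [497.3 260.5] size [73.3 10.7] ang 73.8 med [496.8531 264.8766] z 0.06744467370569773
[-0.0607  0.0676 -0.193   0.0246 -0.0663  4.7003]
```

View pics/side1.png

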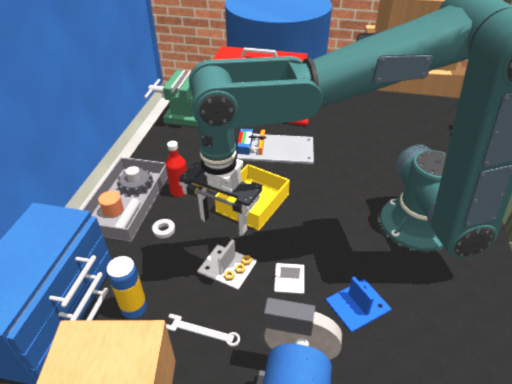

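The side picture shows the gripper above the bracket (228,262), fingers astride the web at (203,205) and (240,218), with the nuts undisturbed. Descending and gripping.

arm_command(deltas=[[0, 0, 0, 0, 0, 0.7, 1], [0, 0, 0, 0, 0, 1.5, 1], [0, 0, 0, 0, 0, 2.4, 1], [0, 0, 0, 0, 0, 3.3, 1], [0, 0, 0, 0, 0, 4.0, 1], [0, 0, 0, 0, 0, 4.4, 1], [0, 0, 0, 0, 0, 4.6, 1], [0, 0, 0, 0, 0, 4.7, 1], [0, 0, 0, 0, 0, 4.7, 1], [0, 0, 0, 0, 0, 4.7, 0.5], [0, 0, 0, 0, 0, 4.7, 0.25], [0, 0, 0, 0, 0, 4.7, 0.12]])

```text
clock: 3.3
eef_pos: [0.4995, 0.2617, 0.0342]
orientation: [0.799, 0.602, 0.001, 0.0]
contact_force: [-0.7, 0.4, -0.4]
gripper_width: 0.0773
gripper_force: 0.0
```

arm_command(deltas=[[0, 0, 0, 0, 0, 0, 0.1], [0, 0, 0, 0, 0, 0, 0.05], [0, 0, 0, 0, 0, 0, 0], [0, 0, 0, 0, 0, 0, 0], [0, 0, 0, 0, 0, 0, 0], [0, 0, 0, 0, 0, 0, 0]])

```text
clock: 3.8
eef_pos: [0.4987, 0.2613, 0.0329]
orientation: [0.799, 0.602, -0.0, -0.0]
contact_force: [-0.4, 0.4, 0.1]
gripper_width: 0.0374
gripper_force: 0.0
```

arm_command(deltas=[[0, 0, 0, 0, 0, 0, 0], [0, 0, 0, 0, 0, 0, 0], [0, 0, 0, 0, 0, 0, 0], [0, 0, 0, 0, 0, 0, 0], [0, 0, 0, 0, 0, 0, 0], [0, 0, 0, 0, 0, 0, 0], [0, 0, 0, 0, 0, 0, 0], [0, 0, 0, 0, 0, 0, 0]])

```text
clock: 4.47
eef_pos: [0.4984, 0.2615, 0.033]
orientation: [0.799, 0.602, -0.0, -0.0]
contact_force: [-1.5, 1.5, 1.5]
gripper_width: 0.0075
gripper_force: 40.0
```

arm_command(deltas=[[0, 0, 0, 0, 0, -0.15, 0], [0, 0, 0, 0, 0, -0.4, 0], [0, 0, 0, 0, 0, -0.8, 0], [0, 0, 0, 0, 0, -1.3, 0], [0, 0, 0, 0, 0, -1.9, 0], [0, 0, 0, 0, 0, -2.5, 0], [0, 0, 0, 0, 0, -3.1, 0], [0, 0, 0, 0, 0, -3.7, 0], [0, 0, 0, 0, 0, -4.2, 0], [0, 0, 0, 0, 0, -4.6, 0], [0, 0, 0, 0, 0, -4.9, 0], [0, 0, 0, 0, 0, -5.0, 0]])

```text
clock: 5.47
eef_pos: [0.4994, 0.2616, 0.1599]
orientation: [0.799, 0.602, 0.001, 0.0]
contact_force: [0.8, 0.5, -4.7]
gripper_width: 0.008
gripper_force: 40.0
```

```bash
python3 - <<'E'
from d import *
from m import rect,near
s=st()
p=vision.snapshot("side");P=cloud(p);I=p["image"];hsv=cv2.cvtColor(I,cv2.COLOR_BGR2HSV)
cv2.imwrite("pics/side2.png",cv2.resize(I[130:330,130:330],None,fx=3,fy=3))
# bracket pose rel TCP: bracket origin ~ 33mm below TCP, 0 offset
bc=np.array([.484,.007]);by=-20
tilt=50
def tcp_for(edge,yaw,tilt):  # edge: world pos of bracket -x edge
    Rt=target(yaw,tilt); B=R.from_euler("z",yaw,degrees=True)*R.from_euler("y",-tilt,degrees=True)
    return np.array(edge)+B.apply([.06,0,.033]),Rt
for yaw in(-15,):
    u=np.array([np.cos(np.radians(yaw)),np.sin(np.radians(yaw))])
    e=np.r_[bc+.02*u,.06]
    t,Rt=tcp_for(e,yaw,tilt); print("final tcp",t)
    t0=np.r_[t[:2],.16]; 
    print("level over", t0, delta(t0,target(yaw,0)))
    # later, from the level pose
    s2=dict(eef_pos=t0,orientation=target(yaw,0).as_quat())
    for k in (0,10,20,30,40,50,55):
        ti,Ri=tcp_for(e,yaw,k); print(k,delta(ti,Ri,s2),ti)
E
```

```text
{'clock': np.float64(5.4667), 'joints': array([0.382 , 0.1287, 1.4154, 0.0001, 1.5946, 0.6617]), 'eef_pos': array([0.4994, 0.2616, 0.1599]), 'orientation': array([0.7988, 0.6016, 0.0014, 0.0003]), 'contact_force': array([ 0.8323,  0.5163, -4.6847]), 'moment': array([-0.0247, -0.0079, -0.0302]), 'gripper_force': np.float64(39.9981), 'gripper_width': np.float64(0.008)}
final tcp [ 0.5162 -0.0016  0.1272]
level over [ 0.5162 -0.0016  0.16  ] [ 0.0996 -0.0813 -1.0289 -9.9319  3.557  -0.0299]
0 [ 0.      0.      0.     -0.      1.8685  2.68  ] [ 0.5613 -0.0137  0.093 ]
10 [-10.      -0.       0.      -0.       1.6028   2.2833] [ 0.5549 -0.012   0.1029]
20 [-20.       0.       0.      -0.       1.2723   1.9388] [ 0.5469 -0.0098  0.1115]
30 [-30.       0.      -0.      -0.       0.8869   1.6568] [ 0.5376 -0.0074  0.1186]
40 [-40.       0.       0.      -0.       0.4585   1.4461] [ 0.5272 -0.0046  0.1238]
50 [-50.      0.     -0.      0.      0.      1.313] [ 0.5162 -0.0016  0.1272]
55 [-55.       0.       0.      -0.      -0.2362   1.2769] [ 0.5104 -0.0001  0.1281]
```

View pics/side2.png

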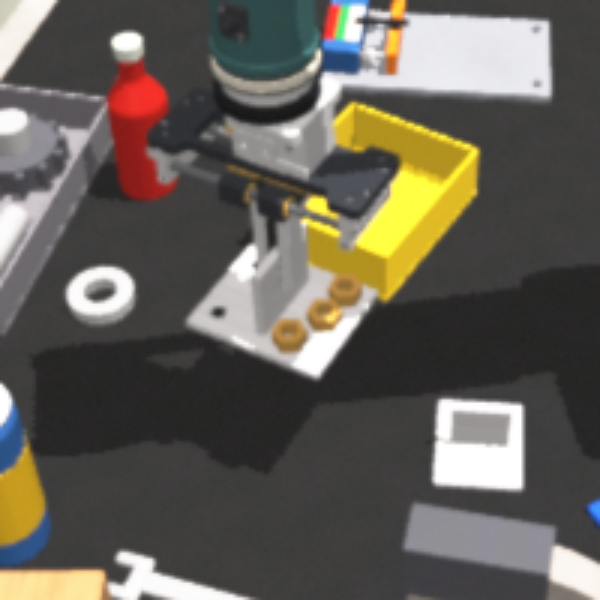

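The nuts are all on the lifted plate, at (290,335), (325,313) and (345,290) in the crop. Carrying it level to the bin.

arm_command(deltas=[[0, 0, 0, -0.2, 0.07, 0, 0], [0, 0, 0, -0.6, 0.2, 0, 0], [0, 0, 0, -1.3, 0.45, 0, 0], [0, 0, 0, -2.2, 0.8, 0, 0], [0, 0, 0, -3.3, 1.2, 0, 0], [0, 0, -0.5, -4.5, 1.6, 0, 0], [0, 0, -0.5, -5.7, 2.05, 0, 0], [0, 0, -1, -6.9, 2.5, 0, 0], [0, 0, -1, -8.0, 2.9, 0, 0], [0, 0, -1, -8.9, 3.2, 0, 0], [0, 0, -1, -9.6, 3.45, 0, 0], [0, 0, -1, -9.9, 3.55, 0, 0]])

```text
clock: 6.52
eef_pos: [0.5147, -0.0045, 0.1569]
orientation: [0.795, 0.607, -0.001, -0.0]
contact_force: [-0.5, 0.6, -4.7]
gripper_width: 0.0078
gripper_force: 40.0
```

arm_command(deltas=[[-2, 0, 0, 0, 0.1, 0, 0], [-6, 0, 0, 0, 0.3, 0.1, 0], [-11, 0, 0, 0, 0.5, 0.3, 0], [-16, 0, 0, 0, 0.7, 0.5, 0], [-21, 0, 0, 0, 0.8, 0.7, 0], [-26, 0, 0, 0, 0.8, 0.9, 0], [-31, 0, 0, 0, 0.7, 1.0, 0], [-36, 0, 0, 0, 0.5, 1.1, 0], [-41, 0, 0, 0, 0.3, 1.2, 0], [-46, 0, 0, 0, 0.1, 1.2, 0], [-50, 0, 0, 0, 0, 1.2, 0], [-52, 0, 0, 0, 0, 1.2, 0]])

```text
clock: 7.52
eef_pos: [0.5118, -0.0007, 0.1232]
orientation: [0.714, 0.548, 0.265, 0.347]
contact_force: [-1.7, -0.1, -4.6]
gripper_width: 0.0075
gripper_force: 40.0
```

arm_command(deltas=[[0, 0, 0, 0, 0, 0, 0], [0, 0, 0, 0, 0, 0, 0], [0, 0, 0, 0, 0, 0, 0], [0, 0, 0, 0, 0, 0, 0], [0, 0, 0, 0, 0, 0, 0], [0, 0, 0, 0, 0, 0, 0]])

```text
clock: 8.02
eef_pos: [0.5162, -0.0013, 0.1287]
orientation: [0.713, 0.547, 0.267, 0.348]
contact_force: [0.4, -1.4, -3.2]
gripper_width: 0.008
gripper_force: 40.0
```

```bash
python3 - <<'E'
from d import *
s=st()
p=vision.snapshot("side"); q=vision.snapshot("top")
cv2.imwrite("pics/s3.png",np.hstack([cv2.resize(p["image"][90:290,150:330],None,fx=2.2,fy=2.2),cv2.resize(q["image"][110:310,200:340],None,fx=2.2,fy=2.2)]))
E
```

```text
{'clock': np.float64(8.0167), 'joints': array([ 0.055, -0.5  ,  2.28 , -0.504,  0.535,  0.643]), 'eef_pos': array([ 0.516, -0.001,  0.129]), 'orientation': array([0.713, 0.547, 0.267, 0.348]), 'contact_force': array([ 0.429, -1.38 , -3.174]), 'moment': array([ 0.182,  1.013, -0.021]), 'gripper_force': np.float64(39.9989), 'gripper_width': np.float64(0.008)}
```

View pics/s3.png

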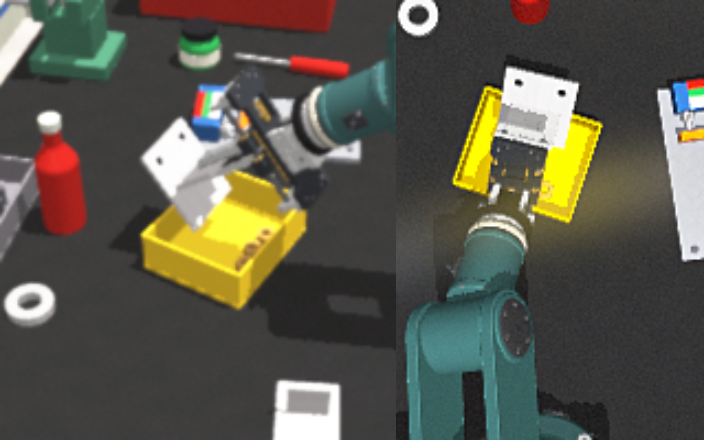

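The picture shows the bracket tipped over the bin, nuts on the bin floor near (253,250), and the plate looks bare. The wrist force fell from 4.7 to 3.2 N. One zoom to count the nuts.

```bash
python3 - <<'E'
from d import *
p=vision.snapshot("side")
cv2.imwrite("pics/s4.png",cv2.resize(p["image"][165:235,210:300],None,fx=7,fy=7,interpolation=2))
for d in vision.spot_point(p,"nut0"): print(d["score"],d["xy"],world(p,*d["xy"]))
E
```

```text
0.51 [269.9, 195.9] [ 0.435 -0.024  0.009]
0.49 [260.7, 206.1] [0.452 0.037 0.02 ]
0.45 [261.2, 201.8] [0.455 0.017 0.018]
```

View pics/s4.png

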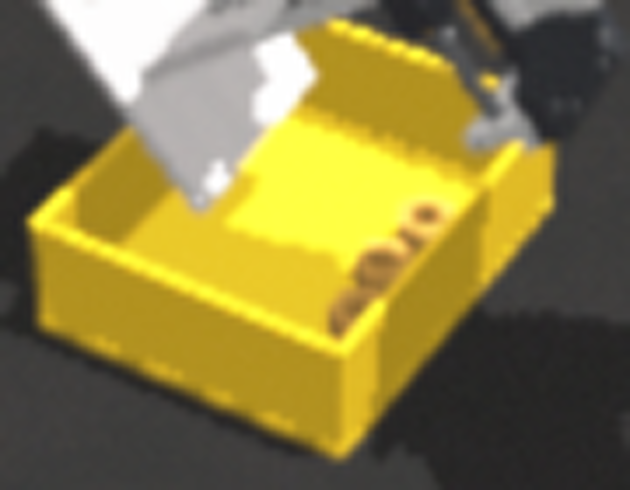

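All three nuts lie in the bin along its near wall, at zoom (425,215), (375,265) and (345,310). Raising and levelling now.

```bash
python3 - <<'E'
from d import *
s=st()
p0=s["eef_pos"]
print("up80",delta(p0+[0,0,.08],R.from_quat(s["orientation"])))
print("level",delta(p0+[0,0,.08],target(-16,0)))
f=np.array([.4623,-.2788]);u=np.array([np.cos(np.radians(6.5)),np.sin(np.radians(6.5))])
t=np.r_[f-.035*u,.15]; s2=dict(eef_pos=p0+[0,0,.08],orientation=target(-16,0).as_quat())
print("fix",t,delta(t,target(6.5,0),s2))
E
```

```text
{'clock': np.float64(8.2167), 'joints': array([ 0.056, -0.5  ,  2.281, -0.505,  0.535,  0.644]), 'eef_pos': array([ 0.516, -0.001,  0.128]), 'orientation': array([0.713, 0.547, 0.267, 0.348]), 'contact_force': array([ 0.214, -0.162, -3.458]), 'moment': array([ 0.167,  1.028, -0.008]), 'gripper_force': np.float64(39.9988), 'gripper_width': np.float64(0.0076)}
up80 [ 0.     0.     0.     0.     2.521 -1.97 ]
level [51.991 -0.44   0.885  0.     2.521 -1.97 ]
fix [ 0.428 -0.283  0.15 ] [  0.      0.    -22.5   -11.802  -0.289   2.322]
```

arm_command(deltas=[[0, 0, 0, 0, 0.4, -0.3, 0], [0, 0, 0, 0, 1.0, -0.8, 0], [5, 0, 0, 0, 1.6, -1.2, 0], [11, 0, 0, 0, 2.1, -1.6, 0], [17, 0, 0, 0, 2.5, -2, 0], [23, 0, 0, 0, 2.5, -2, 0], [29, 0, 0, 0, 2.5, -2, 0], [35, 0, 0, 0, 2.5, -2, 0], [41, 0, 0, 0, 2.5, -2, 0], [46, 0, 0, 0, 2.5, -2, 0], [50, 0, 0, 0, 2.5, -2, 0], [52, 0, 0, 0, 2.5, -2, 0]])

```text
clock: 9.22
eef_pos: [0.5172, -0.0019, 0.2079]
orientation: [0.794, 0.608, -0.0, 0.0]
contact_force: [0.2, 0.7, -3.8]
gripper_width: 0.0078
gripper_force: 40.0
```

arm_command(deltas=[[0, 0, -1, -0.4, 0, 0, 0], [0, 0, -3, -1.2, 0, 0, 0], [0, 0, -5, -2.3, 0, 0.2, 0], [0, 0, -7, -3.5, -0.1, 0.5, 0], [0, 0, -9, -4.7, -0.1, 0.8, 0], [0, 0, -11, -5.9, -0.1, 1.1, 0], [0, 0, -13, -7.1, -0.2, 1.4, 0], [0, 0, -16, -8.3, -0.2, 1.7, 0], [0, 0, -18, -9.5, -0.2, 1.9, 0], [0, 0, -20, -10.6, -0.3, 2.1, 0], [0, 0, -22, -11.4, -0.3, 2.2, 0], [0, 0, -22.5, -11.8, -0.3, 2.3, 0]])

```text
clock: 10.22
eef_pos: [0.4306, -0.2874, 0.1503]
orientation: [0.66, 0.751, -0.001, 0.001]
contact_force: [0.2, 0.0, -3.6]
gripper_width: 0.0078
gripper_force: 40.0
```

arm_command(deltas=[[0, 0, 0, 0, 0, 0, 0], [0, 0, 0, 0, 0, 0, 0], [0, 0, 0, 0, 0, 0, 0]])

```text
clock: 10.47
eef_pos: [0.4317, -0.2835, 0.1508]
orientation: [0.659, 0.752, 0.0, 0.001]
contact_force: [0.3, 0.7, -3.2]
gripper_width: 0.008
gripper_force: 40.0
```

```bash
cat > fx.py <<'E'
from d import *
from m import rect,near
s=st()
F=np.array([.4623,-.2788]);Rf=R.from_euler("z",6.5,degrees=True)
P0=[]
for n in("top","side"):
    p=vision.snapshot(n);P=cloud(p);hsv=cv2.cvtColor(p["image"],cv2.COLOR_BGR2HSV);z=P[...,2]
    cv2.imwrite(f"pics/{n}_{s['clock']:.1f}.png",p["image"])
    Q=Rf.inv().apply((P-np.r_[F,0]).reshape(-1,3)).reshape(P.shape)
    org=(np.abs(Q[...,1])<.06)&(Q[...,0]>.03)&(Q[...,0]<.085)&(z>.035)&(z<.055)&(hsv[...,0]>5)&(hsv[...,0]<22)&(hsv[...,1]>150)
    print(n,"orange fixture x range",np.percentile(Q[org][:,0],[5,50,95])*1000 if org.sum() else None)
    h=s["eef_pos"][2]-.033
    br=near(P,*s["eef_pos"][:2],.1)&(np.abs(z-h-.006)<.004)&(hsv[...,1]<60)&(hsv[...,2]>110)&(np.abs(Q[...,1])<.075)
    print(" plate in fixture mm:");rect(Q,br)
tq=Rf.inv().apply(s["eef_pos"]-np.r_[F,0])
print("tcp fix",tq,"yaw",np.degrees(np.arctan2(*(Rf.inv()*R.from_quat(s["orientation"])).as_matrix()[[1,0],1])))
print("d to -35,0,.045",delta(np.r_[F,0]+Rf.apply([-.035,0,.045]),target(6.5,0)))
E
python3 fx.py
```

```text
{'clock': np.float64(10.4667), 'joints': array([-0.6912,  0.0289,  1.5405,  0.0004,  1.5711, -0.8219]), 'eef_pos': array([ 0.4317, -0.2835,  0.1508]), 'orientation': array([0.6594, 0.7518, 0.0002, 0.0005]), 'contact_force': array([ 0.2666,  0.7395, -3.1513]), 'moment': array([-0.0447,  0.0476, -0.007 ]), 'gripper_force': np.float64(39.9984), 'gripper_width': np.float64(0.008)}
top orange fixture x range [44.6053 49.7383 55.0754]
 plate in fixture mm:
  n 396 c [-30.3   9.5] size [ 80.7 120.5] ang 89.2 med [-8.253  19.9404] z 0.12399258753053143
side orange fixture x range [42.7307 48.0766 53.3841]
 plate in fixture mm:
  n 538 c [-30.7  -1.4] size [117.8 107.1] ang 0.7 med [-31.1007   3.4969] z 0.12541217483849335
tcp fix [-0.031  -0.0012  0.1508] yaw 0.9886523291952435
d to -35,0,.045 [ 0.0565  0.0338  1.0426  0.0382 -0.1686  4.2361]
```

Bracket level, centred over the bed, yaw about 1° off. Lowering with that corrected.

arm_command(deltas=[[0, 0, 0.5, 0, -0.1, 0.4, 0], [0, 0, 1, 0, -0.15, 1.0, 0], [0, 0, 1, 0, -0.15, 1.7, 0], [0, 0, 1, 0, -0.15, 2.4, 0], [0, 0, 1, 0, -0.15, 3.0, 0], [0, 0, 1, 0, -0.15, 3.5, 0], [0, 0, 1, 0, -0.15, 3.8, 0], [0, 0, 1, 0, -0.15, 4.0, 0], [0, 0, 1, 0, -0.15, 4.1, 0], [0, 0, 1, 0, -0.15, 4.18, 0], [0, 0, 1, 0, -0.15, 4.22, 0], [0, 0, 1, 0, -0.15, 4.22, 0]])

```text
clock: 11.57
eef_pos: [0.4277, -0.2845, 0.0455]
orientation: [0.666, 0.746, 0.0, 0.001]
contact_force: [0.2, -0.6, -3.7]
gripper_width: 0.0075
gripper_force: 40.0
```

```bash
python3 fx.py
```

```text
{'clock': np.float64(11.5667), 'joints': array([-0.6975,  0.0951,  1.6873,  0.0001,  1.3581, -0.8105]), 'eef_pos': array([ 0.4277, -0.2845,  0.0455]), 'orientation': array([0.6661, 0.7459, 0.0001, 0.0006]), 'contact_force': array([ 0.1726, -0.6493, -3.7306]), 'moment': array([-0.0055,  0.0773, -0.004 ]), 'gripper_force': np.float64(39.9983), 'gripper_width': np.float64(0.0075)}
top orange fixture x range [44.1286 49.2891 55.6438]
 plate in fixture mm:
  n 390 c [-42.1  22.2] size [105.  173.5] ang 89.8 med [-11.4502  23.0545] z 0.01774368840406115
side orange fixture x range [42.6673 48.7286 53.6479]
 plate in fixture mm:
  n 668 c [-34.9   3.1] size [192.7 147. ] ang 2.2 med [-43.6499   8.4056] z 0.0189414524727578
tcp fix [-0.035  -0.0017  0.0455] yaw -0.02609985233330198
d to -35,0,.045 [ 0.0559  0.0514 -0.0304  0.0725  0.001   0.0264]
```

arm_command(deltas=[[0, 0, 0, 0.07, 0, 0.03, 0], [0, 0, 0, 0.07, 0, 0.05, 0], [0, 0, 0, 0.07, 0.1, 0.05, 0], [0, 0, 0, 0.07, 0.2, 0.05, 0], [0, 0, 0, 0.07, 0.35, 0.05, 0], [0, 0, 0, 0.07, 0.5, 0.05, 0], [0, 0, 0, 0.07, 0.6, 0.05, 0], [0, 0, 0, 0.07, 0.7, 0.05, 0], [0, 0, 0, 0.07, 0.8, 0.05, 0], [0, 0, 0, 0.07, 0.9, 0.05, 0], [0, 0, 0, 0.07, 1.0, 0.05, 0], [0, 0, 0, 0.07, 1.0, 0.05, 0]])

```text
clock: 12.67
eef_pos: [0.4511, -0.2804, 0.045]
orientation: [0.666, 0.746, -0.001, -0.0]
contact_force: [-8.0, -0.9, 7.5]
gripper_width: 0.0079
gripper_force: 40.0
```

```bash
python3 fx.py
```

```text
{'clock': np.float64(12.6667), 'joints': array([-0.6611,  0.1351,  1.644 , -0.0027,  1.3637, -0.7734]), 'eef_pos': array([ 0.4511, -0.2804,  0.045 ]), 'orientation': array([ 0.6661,  0.7459, -0.0014, -0.0005]), 'contact_force': array([-7.9705, -0.8741,  7.527 ]), 'moment': array([0.0381, 1.2214, 0.042 ]), 'gripper_force': np.float64(40.0015), 'gripper_width': np.float64(0.0079)}
top orange fixture x range [49.9243 55.6438 61.3843]
 plate in fixture mm:
  n 369 c [-21.4  14.7] size [196.1 125. ] ang 30.5 med [ 9.2227 25.2649] z 0.017586694756578588
side orange fixture x range [49.174  52.8712 57.8119]
 plate in fixture mm:
  n 690 c [-11.3  -1. ] size [193.5 147.9] ang 1.3 med [-24.2904   6.6497] z 0.0185038657490828
tcp fix [-0.0113 -0.0003  0.045 ] yaw -0.03417656089933834
d to -35,0,.045 [-0.1334  0.0619 -0.0451  0.0122 -0.9477  0.003 ]
```

arm_command(deltas=[[0, 0, 0, 0, 0.06, -0.01, 0], [0, 0, 0, 0, 0.13, -0.02, 0], [0, 0, 0, 0, 0.2, -0.02, 0], [0, 0, 0, 0, 0.27, -0.02, 0], [0, 0, 0, 0, 0.34, -0.02, 0], [0, 0, 0, 0, 0.38, -0.02, 0], [0, 0, 0, 0, 0.38, -0.02, 0], [0, 0, 0, 0, 0.38, -0.02, 0], [0, 0, 0, 0, 0.38, -0.02, 0]])

```text
clock: 13.52
eef_pos: [0.458, -0.2796, 0.0453]
orientation: [0.666, 0.746, -0.003, -0.002]
contact_force: [-14.3, -0.5, 10.9]
gripper_width: 0.0077
gripper_force: 40.0
```

```bash
python3 fx.py; python3 - <<'E'
import cv2,glob
t=sorted(glob.glob("pics/top_13*.png"))[-1];s=t.replace("top","side")
import numpy as np
a=cv2.resize(cv2.imread(t)[130:235,310:385],None,fx=5,fy=5,interpolation=2);b=cv2.resize(cv2.imread(s)[100:190,200:300],None,fx=4.2,fy=5*105/90,interpolation=2)
cv2.imwrite("pics/end1.png",np.hstack([a,b[:525]]))
E
```

```text
{'clock': np.float64(13.5167), 'joints': array([-0.6499,  0.1496,  1.6268, -0.006 ,  1.3705, -0.7611]), 'eef_pos': array([ 0.458 , -0.2796,  0.0453]), 'orientation': array([ 0.6663,  0.7457, -0.0031, -0.0024]), 'contact_force': array([-14.2818,  -0.4731,  10.8734]), 'moment': array([-0.1096,  2.3882,  0.0444]), 'gripper_force': np.float64(40.0016), 'gripper_width': np.float64(0.0077)}
top orange fixture x range [56.3244 62.5083 67.4748]
 plate in fixture mm:
  n 369 c [-8.1 18.4] size [188.5 111.7] ang 5.5 med [12.5543 25.2177] z 0.01788589319843314
side orange fixture x range [54.4371 59.4256 65.2233]
 plate in fixture mm:
  n 657 c [-9.2  1.7] size [190.  144.4] ang 0.6 med [-14.7964   8.198 ] z 0.018788590502174848
tcp fix [-0.0044 -0.0003  0.0453] yaw -0.05841881411301458
d to -35,0,.045 [-0.452   0.0311 -0.0569  0.0098 -1.2242  0.0227]
```

View pics/end1.png

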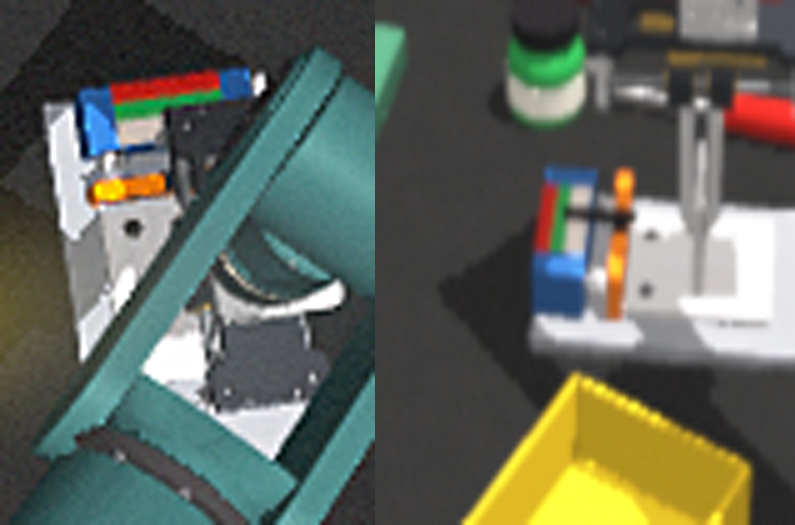

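The picture shows the plate flush against the orange stop and the pointer tip on the green band at (567,212), with the stop pushed back about 12 mm. I'll nudge it a little nearer mid-band and let it settle.

arm_command(deltas=[[0, 0, 0, 0, 0.03, -0.01, 0], [0, 0, 0, 0, 0.06, -0.02, 0], [0, 0, 0, 0, 0.09, -0.02, 0], [0, 0, 0, 0, 0.09, -0.02, 0], [0, 0, 0, 0, 0.09, -0.02, 0], [0, 0, 0, 0, 0.09, -0.02, 0], [0, 0, 0, 0, 0.09, -0.02, 0], [0, 0, 0, 0, 0.09, -0.02, 0], [0, 0, 0, 0, 0.09, -0.02, 0]])

```text
clock: 14.37
eef_pos: [0.4596, -0.2794, 0.0454]
orientation: [0.666, 0.746, -0.004, -0.003]
contact_force: [-14.8, -1.0, 9.9]
gripper_width: 0.0075
gripper_force: 40.0
```

```bash
python3 fx.py; python3 - <<'E'
from d import *
p=vision.snapshot("side")
for d in vision.spot_point(p,"nut0"): print(d["score"],world(p,*d["xy"]))
E
```

```text
{'clock': np.float64(14.3667), 'joints': array([-0.6473,  0.1532,  1.6225, -0.0068,  1.3725, -0.7582]), 'eef_pos': array([ 0.4596, -0.2794,  0.0454]), 'orientation': array([ 0.6663,  0.7457, -0.0036, -0.003 ]), 'contact_force': array([-14.8089,  -0.9769,   9.9412]), 'moment': array([-0.281 ,  2.5969,  0.0337]), 'gripper_force': np.float64(40.0013), 'gripper_width': np.float64(0.0075)}
top orange fixture x range [58.1797 63.3233 69.3702]
 plate in fixture mm:
  n 361 c [-6.7 11.1] size [188.6 133.2] ang 18.7 med [16.7805 26.1634] z 0.018158778699101093
side orange fixture x range [56.3563 61.6349 66.7869]
 plate in fixture mm:
  n 640 c [-7.4  0.5] size [186.6 147.7] ang 0.9 med [-13.7074   9.3613] z 0.019048112524457202
tcp fix [-0.0028 -0.0003  0.0454] yaw -0.06604691377191965
d to -35,0,.045 [-0.5385  0.0204 -0.0637  0.0094 -1.2881  0.0295]
0.6 [0.45  0.039 0.019]
0.59 [ 0.447 -0.026  0.005]
0.54 [ 0.461 -0.005  0.005]
```

```bash
python3 -c "
from cell import order; print(order.hand_in())"
```

```text
the job is handed in; nothing more can be done
None
```

I've handed the job in: the three nuts are in the bin, and the arm is holding the bracket level on the bed, square and centred. It is pressed about 13 mm into the spring stop (roughly 9 N by the spring rate, pointer in the green band); the hand-in returned no verdict.

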